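# Load the next culture dish into the colony counter

## Task

Load the next dish into the colony counter: with light pressure on its lid, slide the top (red) culture dish sideways off the stack in the clear holder and across the counter's stage until it drops flat into the round recess. The lids lie loose, so never lift, tip or press the dish hard, and leave the three dishes under it where they lie. Then press the red reset key of the counter all the way down and let go, leaving the bottles and cups around as they stand.

Things in the scene. Friction and masses are not known exactly. Their poses are not given: they have to be found in the camera images.
- dish_top_centre (a point): top culture dish of the stack, the one to load: flat round dish, dark red with a closed loose lid, 88 mm across, 15 mm high, about 45 g. Point at its centre, half-way up (lid surface 7.5 mm above it). It slides easily on the next dish and on the stage (friction about 0.2); fingertips hold better on its lid. Its turn about z does not matter.
- dish_second_centre (a point): second dish from the top, directly under the red one: same size and weight, tan. Point at its centre, half-way up.
- dish_third_centre (a point): third dish from the top, same size, tan. Point at its centre, half-way up.
- dish_bottom_centre (a point): bottom dish of the stack, same size, tan. Point at its centre, half-way up.
- holder: fixed dish holder, foot 108 x 112 mm. Origin under its centre, z up, y towards the counter. The stack stands on a sprung plate that starts to sink at about 3 N on the lid, then 0.5 mm per N: over some 7 N the red dish sinks below the stage's edge. Clear wall of inner radius 47.5 mm round the -y half and along both sides to y = +34 mm, 82 mm high, 8 mm over the lid; open to +y and on top.
- counter: fixed colony counter, 151 x 124 mm. Origin on its underside, near the middle; x to the rear, away from the keys; y along its width, away from the holder. Stage (grey plate): x -35 to +75 mm, its edge at y = -62 mm about 12 mm from the stack; top 56 mm above the bench, 2 mm lower than the red dish's underside. In front of it a console, 44 mm high, with display and keys.
- recess (a point): centre of the floor of the round recess in the counter's stage (pale disc with a fine grid). The recess is 94 mm across and 4 mm deep with a slightly bevelled rim; a seated dish's centre is 7.5 mm above this point, its lid 11 mm above the stage. About 118 mm from the stack's axis. Axes as the counter's.
- reset_key_top (a point): top of the red reset key on the counter's console, the only red key, 16 x 20 mm; its top, where this point lies, is 7 mm above the console. Pressed straight down, travel 4 mm, about 5 N fully down, springs back.
- reset_key (a joint): how far the reset key is pressed, m: 0 up, 0.004 fully down
- side_tablet: fixed tablet screen on a swing arm, left of the counter: an obstacle standing across the way from the left, its body 140 to 340 mm above the bench. Behind the counter stands a grey analyser cabinet 395 mm high, its front some 30 mm or more behind the counter.
- mini_drawers: fixed small grey drawer cabinet in front of and to the right of the dish holder, 195 mm high, middle drawer a little open: an obstacle
- bottle_a_centre (a point): amber culture bottle with white cap, left of the counter, 39 mm across, 119 mm high. Point on its axis, half-way up. A bystander.
- bottle_b_centre (a point): another such amber culture bottle, also left of the counter. Point on its axis, half-way up. A bystander.
- cup_yellow_centre (a point): specimen cup with yellow screw cap, standing to the right of the holder, 62 mm across, 68 mm high. Point on its axis, half-way up. A bystander.
- cup_white_centre (a point): specimen cup with white screw cap, also right of the holder, 62 mm across, 68 mm high. Point on its axis, half-way up. A bystander.
Mind the look-alikes: they are no part of the job. Of the things like the part that bears dish_top_centre, leave any that is yellow; of the rest the larger one is meant.

How it is judged:
By the outcome, as a careful person would: the job done as asked, in the order asked, and still so for the second after the job is handed in, with the robot touching nothing.
It also fails if it takes over 70 s, if anything falls off the work surface, if the arm or the gripper's body presses on something with over 40 N, if the wrist force passes 120 N, or if a joint passes its speed limit or range.

## Robot

A 6-joint arm with a two-finger parallel gripper is mounted at the origin on the work surface; the furniture and walls round the work are solid. World frame = base frame: x ahead of the robot, y to its left, z up, the work surface at z = 0. Lengths are in mm, angles in rad, forces in N, time in s.
With the tool pointing down it reaches from about 350 to 975 mm from the base axis. Payload 7.1 kg.
Tool frame: the origin (TCP) lies midway between the tips of the shut fingers; the grasp point (between the pads) lies 19 mm behind it (ctrl.tcp_to_grasp is the distance from the TCP to the grasp point, in mm); z points along the fingers, y is the line along which they close (so a half turn about z gives the same grasp; the last joint's range is limited). The gripper opens to 88 mm and grips with 3 to 60 N. Pads are 20 mm wide; open, the fingers measure 115 mm over their backs; the gripper's body (75 mm by 178 mm) begins 61 mm behind the grasp point.
Start: joints at [1.085, 0.423, 1.63, -0, 1.089, -0.019], TCP at [281.237, 558.131, 222.675] pointing down, gripper open.
Joint ranges: [-3, 3], [-0.9, 2.11], [0.09, 2.58], [-1.31, 4.45], [0.11, 2.69], [-2.54, 2.54]. Speed limits (rad/s): [2.39, 2.39, 3.01, 3.14, 3.14, 3.14].

## Interface

Orientations are given as a rotation vector (axis times angle).
In Python, from workcell import get_obs, cams, ticket, boxes_of, ctrl gives the robot as it stands.
- The arm moves only by the shell command python3 -m creep 'ROWS' [OPENING]. ROWS is JSON, one flat list of numbers, 4 for each row, row after row: the shift along the world's x, y, z in m, then the turn about the world's z in rad. In form: [tx, ty, tz, spin, tx, ty, tz, spin, ...]. A call has 1 to 10 rows; each row is the pose to reach, as a shift and turn from the pose commanded when the call began; what a row does not reach only later rows make up. A row lasts 1/12 s, in which the tool goes at most 41.7 mm and 7.16 degrees, less where a joint would pass 70% of its speed; a pose out of reach is approached as far as the arm can. A call with a gripper value outside its range is refused whole. OPENING is the opening, from 0 (shut) to 1 (fully open), set as the call begins (- or left out, the last holds). The fingers move at their own pace and stop on an object; the grip force is fixed at half the most. Time passes only in rows, so rows that repeat a pose let the fingers close. It gives the time, the measured TCP pose, the force, the opening and the grip force at its end, in the units of the state.
- get_obs(): the state, without advancing time (a new reading comes with each control period).
- cams.get_image(name): name is "scene" or "top" or "wrist"; returns (picture, depth): 480x640x3 uint8, red, green, blue; 480x640 float32, mm along the optical axis (not along the pixel's ray), 0 where there is no reading.
- cams.get_calibration(name): a dict with "mtx" (3x3 intrinsics, pixels), "R" (3x3) and "t" (3): a world point X has camera coordinates R X + t; the wrist camera has in their place "mount" (4x4, takes a point from camera to tool coordinates, whose origin is the TCP and whose axes are the flange's). Camera axes: x right, y down, z forward; pixel columns grow to the right and rows downward; lengths in mm; the calibration is good to about 2 mm. A picture is of the moment at which its call begins: read the wrist's pose just before it. get_calibration takes no time and is no camera call.
- ticket.close_job(): hands the job in; it is judged then, once.
Trained networks look in the newest picture that a camera, given by its name, has taken for a name from the list of things; names that differ only in an ending like _2 or _b are one class to them, and where a whole thing is asked for, a point or a joint stands for the part that bears it (a point fixed in the world has none). Each returns a list of dicts, best first, with "score" (0 to 1); they miss things now and then, are a little off and sometimes report something else, mostly with a low value. They report only what shows in the picture. A call takes as long as a camera call. They do not tell look-alikes from the thing itself.
- boxes_of(camera, target): "centre" ([column, row] in pixels, amid what is visible of it).
The state is a dict: "t": time; "qpos": joint angles; "qvel": joint speeds; "joint_torque": joint torques, N m; "ee_pos": TCP position; "orientation": TCP orientation; "ft_force": force on the tool from outside, world axes, zero at the start; "moment": the same for the moment, N m; "width": finger opening in mm; "grasp_force": force on a finger pad.
Only numpy, scipy, OpenCV 4.12 (cv2) and the standard library are available. Lean on these libraries where they do the work, as an engineer would, in place of code of your own. Each camera call takes 0.05 s, during which the arm holds its last target. There are 200 camera calls.

## Working session

There is one attempt and no reset: what is moved stays moved. The work goes in short steps, Python scripts to look and compute and a shell command to move; the robot and the scene stay as the last step left them, time stands still between calls to the robot, and variables do not carry over. Pictures are saved under pics/ and viewed, at most 10 in all, crops included, and the job is handed in when it is done.

```bash
mkdir -p pics
cat > h.py <<'E'
from workcell import get_obs, cams, ticket, boxes_of, ctrl
import numpy as np, cv2
from scipy.spatial.transform import Rotation as Ro
def world(cam, uv, depth, win=2, z=None):
    c=cams.get_calibration(cam); K=np.array(c["mtx"])
    u,v=uv; ui,vi=int(round(u)),int(round(v))
    d=depth[max(0,vi-win):vi+win+1,max(0,ui-win):ui+win+1]; d=d[d>0]
    ray=np.linalg.inv(K)@[u,v,1]
    if "R" in c: R=np.array(c["R"]).T; o=-R@np.array(c["t"])
    else:
        s=get_obs(); T=np.eye(4); T[:3,:3]=Ro.from_rotvec(s["orientation"]).as_matrix(); T[:3,3]=s["ee_pos"]
        M=T@np.array(c["mount"]); R=M[:3,:3]; o=M[:3,3]
    w=R@ray
    return o+w*(np.median(d) if z is None else (z-o[2])/w[2])
E
python3 - <<'E'
from h import *
s=get_obs(); print({k:np.round(v,3) for k,v in s.items()})
names="dish_top_centre dish_second_centre holder counter recess reset_key_top side_tablet mini_drawers bottle_a_centre cup_yellow_centre cup_white_centre".split()
for c in ("top","scene"):
    im,d=cams.get_image(c); cv2.imwrite(f"pics/{c}0.png",im[:,:,::-1]); np.save(f"pics/{c}0.npy",d)
    for n in names:
        for b in boxes_of(c,n)[:3]:
            print(c,n,np.round(b["centre"]),round(b["score"],2),np.round(world(c,b["centre"],d)))
E
```

```text
{'t': np.float64(0.0), 'qpos': array([ 1.085,  0.424,  1.631,  0.   ,  1.089, -0.019]), 'qvel': array([ 0.001,  0.002, -0.   , -0.   ,  0.   , -0.001]), 'joint_torque': array([-0.0000e+00, -5.4462e+01, -2.7366e+01,  6.4000e-02,  2.3000e-02,
       -0.0000e+00]), 'ee_pos': array([280.972, 557.656, 221.907]), 'orientation': array([-7.270e-01, -3.056e+00,  2.000e-03]), 'ft_force': array([-0.481,  0.374, -0.164]), 'moment': array([-0.009,  0.003, -0.057]), 'grasp_force': np.float64(0.0), 'width': np.float64(87.933)}
top dish_top_centre [423. 177.] 0.83 [ 725. -232.   12.]
top dish_top_centre [420. 141.] 0.64 [ 817. -227.    8.]
top dish_top_centre [349. 240.] 0.57 [561. -44.  72.]
top holder [353. 258.] 0.78 [518. -52.  65.]
top counter [314. 276.] 0.73 [477.  41.  52.]
top recess [316. 272.] 0.77 [486.  37.  52.]
top reset_key_top [336. 283.] 0.61 [460. -12.  50.]
top mini_drawers [313. 273.] 0.18 [485.  44.  53.]
top bottle_a_centre [198. 292.] 0.51 [439. 304. 116.]
top cup_yellow_centre [430. 232.] 0.93 [ 578. -237.   68.]
top cup_white_centre [445. 254.] 0.71 [ 525. -271.   67.]
scene dish_top_centre [350. 228.] 0.67 [560. -47.  75.]
scene dish_top_centre [358. 158.] 0.66 [ 707. -230.   12.]
scene dish_second_centre [357. 251.] 0.59 [524. -31.  44.]
scene holder [371. 226.] 0.56 [535. -83.  73.]
scene counter [341. 268.] 0.86 [516.  25.  53.]
scene recess [344. 267.] 0.62 [514.  19.  54.]
scene mini_drawers [259. 393.] 0.36 [431. 316. 110.]
scene cup_yellow_centre [400. 175.] 0.62 [ 580. -228.   70.]
scene cup_white_centre [431. 186.] 0.63 [ 511. -256.   67.]
```

View pics/top0.png

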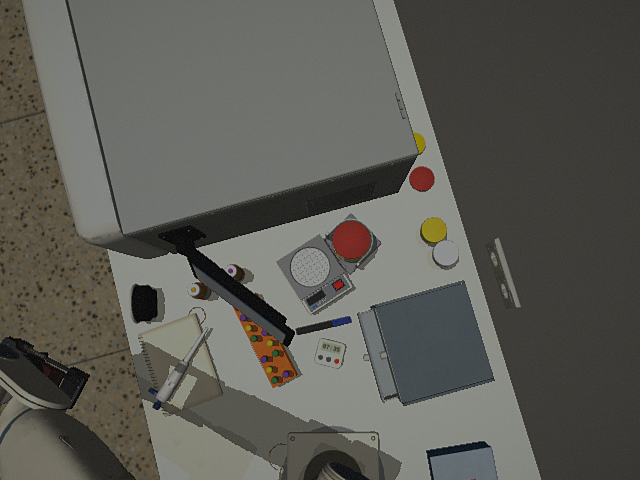

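View pics/scene0.png

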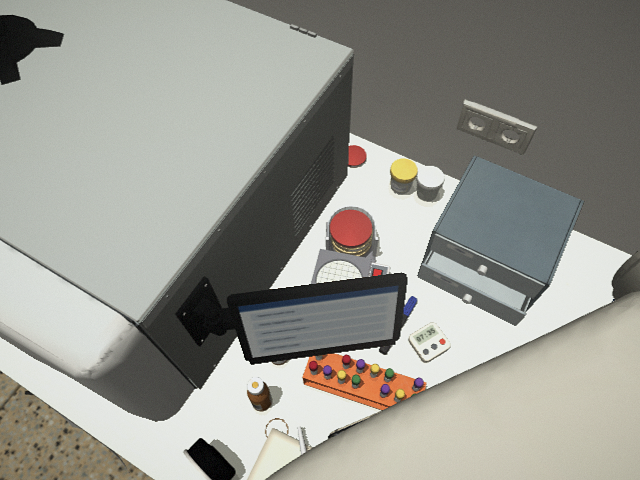

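Candidates for the dish: red (352,241) in the holder stack, red (421,179) on the bench, yellow (420,141) on the bench. The one meant is (352,241): it is red, the larger, and on top of the stack at z≈73. I'll measure it and confirm in a crop.

Run:
```python
from h import *
for c in ("top","scene"):
    im=cv2.imread(f"pics/{c}0.png"); d=np.load(f"pics/{c}0.npy"); i=im.astype(int)
    m=((i[:,:,2]>100)&(i[:,:,1]<70)&(i[:,:,0]<70)).astype(np.uint8)
    n,l,st,ce=cv2.connectedComponentsWithStats(m)
    for k in range(1,n):
        if st[k,4]<25: continue
        dd=d[l==k]; dd=dd[dd>0]
        P=world(c,ce[k],d); z=P[2]
        z=73 if st[k,4]>900 else (51 if 30<z<60 else z)
        print(c,ce[k].round(1),st[k],P.round(1),world(c,ce[k],d,z=z).round(1))
    if c=="top":
        g=((i.min(2)>140)).astype(np.uint8); g[:, :285]=0;g[:,335:]=0;g[:245]=0;g[288:]=0
        g=cv2.morphologyEx(g,cv2.MORPH_CLOSE,np.ones((5,5)))
        n,l,st,ce=cv2.connectedComponentsWithStats(g)
        for k in range(1,n):
            if st[k,4]>300:
                pts=np.argwhere(l==k)[:,::-1].astype(np.float32); e=cv2.fitEllipse(cv2.convexHull(pts))
                print("recess",ce[k],st[k],e,world(c,e[0],d,z=52).round(1), world(c,e[0],d).round(1))
cv2.imwrite("pics/crop0.png",cv2.resize(cv2.imread("pics/top0.png")[130:330,260:460],(600,600),interpolation=cv2.INTER_CUBIC))
```

```text
top [421.5 178.1] [410 167  24  24 451] [ 721.8 -228.5   11. ] [ 721.8 -228.5   11. ]
top [350.9 239.4] [ 333  222   37   36 1064] [561.7 -47.9  73.4] [561.8 -47.9  73. ]
top [337.9 284.2] [334 280   9   9  48] [456.9 -16.1  52. ] [457.  -16.1  51. ]
recess [308.46359833 265.40753138] [ 285  245   44   41 1195] ((306.3473815917969, 264.16552734375), (37.189727783203125, 47.93061828613281), 124.30973052978516) [505.7  58.9  52. ] [505.8  58.9  50.6]
scene [354.  148.5] [348 146  17  10  32] [ 735.4 -246.9   10.5] [ 735.4 -246.9   10.5]
scene [376.7 272. ] [373 269   9   7  51] [459.  -20.4  51.6] [459.2 -20.6  51. ]
scene [346.  358.6] [342 355  10   8  56] [369.6 165.  100.3] [369.6 165.  100.3]
scene [312.6 364.6] [309 361   8   8  57] [404.  214.5 100.4] [404.  214.5 100.4]
scene [319.5 368.8] [318 365   5   9  28] [399.6 202.9  54.7] [400.4 202.2  51. ]
scene [332.8 373.7] [331 370   5   9  26] [375.7 191.8  54.4] [376.3 191.2  51. ]
scene [346.8 378.6] [344 375   6   8  25] [350.9 180.4  55.9] [351.7 179.4  51. ]
```

View pics/crop0.png

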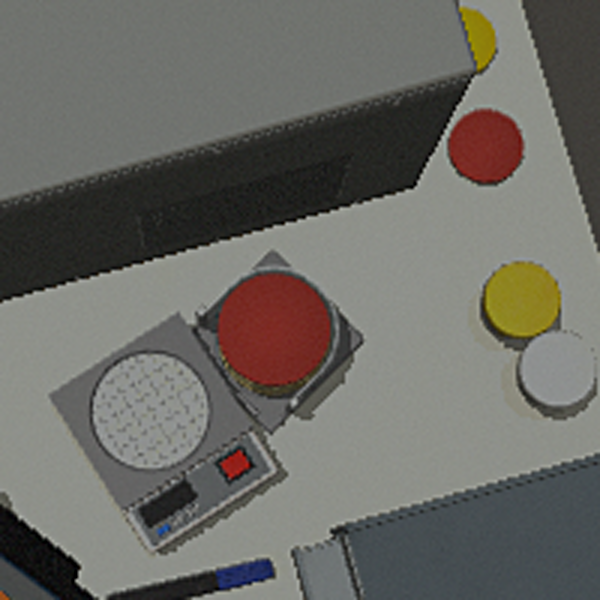

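The crop shows the red dish on the stack at top pixel (351.5,239.5), the recess disc at (310,266.5) and the red key at (338,284.5). The smaller red dish at (421.5,178) on the bench is the look-alike. Next I'll check clearances for the gripper body.

Run:
```python
from h import *
P=[]
for c in ("top","scene"):
    d=np.load(f"pics/{c}0.npy"); C=cams.get_calibration(c);K=np.array(C["mtx"]);R=np.array(C["R"]).T;o=-R@np.array(C["t"])
    v,u=np.nonzero(d>0); r=np.linalg.inv(K)@np.array([u,v,np.ones_like(u)])
    P.append((o[:,None]+R@(r*d[v,u])).T)
    print(c,"cam at",o.round())
    if c=="top":
        D=world(c,(351.2,239.5),d,z=73); Rc=world(c,(310,266.5),d,z=52); Ky=world(c,(338,284.4),d,z=51)
P=np.vstack(P)
print(D.round(1),Rc.round(1),Ky.round(1)); v=(Rc-D)[:2]; print("slide",v,np.linalg.norm(v),np.arctan2(v[1],v[0]))
Q=P[(P[:,2]>125)&(P[:,2]<420)&(P[:,0]>250)&(P[:,0]<800)&(abs(P[:,1])<380)]
t=Q[(Q[:,1]>0)&(Q[:,0]<600)&(Q[:,2]>140)]; print("tablet-ish",t.min(0).round(),t.max(0).round())
for y in range(0,360,30):
    s=t[(t[:,1]>=y)&(t[:,1]<y+30)]
    if len(s): print(y,s[:,0].min().round(),s[:,0].max().round(),s[:,2].min().round(),s[:,2].max().round())
dr=Q[(Q[:,1]<-40)&(Q[:,0]<480)]; print("drawers",dr.min(0).round(),dr.max(0).round())
for nm,p in (("dish",D),("mid",(D+Rc)/2),("rec",Rc),("key",Ky)):
    out=[]
    for a in range(0,180,15):
        e=np.array([np.cos(np.radians(a)),np.sin(np.radians(a))]); w=(Q[:,:2]-p[:2])
        l=np.abs(w@e)-89; s=np.abs(w@[-e[1],e[0]])-38
        out.append((a,int(np.round(np.max([l,s],0).min()))))
    print(nm,out)
M=Ro.from_rotvec(get_obs()["orientation"]).as_matrix(); print("tool y axis now",M[:,1].round(3)); print(np.round(cams.get_calibration("wrist")["mount"],3))
```

```text
top cam at [ 382.   -2. 1505.]
scene cam at [ 202.  376. 1013.]
[561.5 -48.7  73. ] [500.   50.2  52. ] [456.6 -16.3  51. ]
slide [-61.43440843  98.85956453] 116.39329893868694 2.1268251283220634
tablet-ish [318.  68. 140.] [600. 380. 399.]
60 323.0 379.0 180.0 343.0
90 318.0 403.0 151.0 343.0
120 333.0 600.0 143.0 393.0
150 355.0 600.0 141.0 397.0
180 379.0 600.0 140.0 398.0
210 402.0 600.0 140.0 397.0
240 424.0 600.0 140.0 397.0
270 446.0 600.0 145.0 397.0
300 472.0 600.0 140.0 398.0
330 538.0 600.0 140.0 399.0
drawers [ 250. -380.  125.] [480. -60. 420.]
dish [(0, -10), (15, -6), (30, -10), (45, -8), (60, -4), (75, 5), (90, 21), (105, 45), (120, 21), (135, 5), (150, -4), (165, -9)]
mid [(0, 4), (15, 10), (30, 4), (45, 4), (60, 9), (75, 18), (90, 34), (105, 58), (120, 33), (135, 17), (150, 8), (165, 3)]
rec [(0, 18), (15, 28), (30, 19), (45, 16), (60, 21), (75, 30), (90, 26), (105, 19), (120, 18), (135, 24), (150, 20), (165, 17)]
key [(0, 5), (15, -13), (30, -10), (45, -11), (60, -3), (75, -2), (90, 8), (105, 29), (120, 37), (135, 40), (150, 29), (165, 21)]
tool y axis now [0.45  0.893 0.   ]
[[  -0.      -0.958   -0.288   80.769]
 [   1.       0.      -0.       0.68 ]
 [   0.      -0.288    0.958 -162.174]
 [   0.       0.       0.       1.   ]]
```

```bash
python3 -m creep '[0,0,0.04,0, 0,0,0.08,0, 0,0,0.12,0, 0,0,0.16,0, 0,0,0.2,0, 0,0,0.2,0, 0.015,-0.035,0.2,0.1, 0.03,-0.07,0.2,0.2, 0.045,-0.105,0.2,0.3, 0.06,-0.14,0.2,0.4]' 0
```

```text
t: 2.03
ee_pos: [341.4, 416.7, 422.4]
orientation: [0.096, 3.14, -0.0]
ft_force: [1.1, 0.5, -0.1]
width: 24.5
grasp_force: 0.0
```

```bash
python3 -m creep '[0.015,-0.035,0,0.08, 0.03,-0.07,0,0.16, 0.045,-0.105,0,0.24, 0.06,-0.14,0,0.32, 0.075,-0.175,0,0.33, 0.09,-0.21,0,0.33, 0.105,-0.245,0,0.33, 0.12,-0.28,0,0.33, 0.135,-0.315,0,0.33, 0.15,-0.35,0,0.33]'
```

```text
t: 2.87
ee_pos: [491.5, 66.2, 422.7]
orientation: [-0.412, 3.114, -0.0]
ft_force: [0.2, 1.0, -0.7]
width: 0.1
grasp_force: 0.0
```

```bash
python3 -m creep '[0.015,-0.025,-0.01,0, 0.03,-0.05,-0.04,0, 0.04,-0.07,-0.08,0, 0.04,-0.07,-0.12,0, 0.04,-0.07,-0.14,0, 0.04,-0.07,-0.14,0, 0.04,-0.07,-0.14,0]'
cat > look.py <<'E'
from h import *
import sys
s=get_obs(); M=Ro.from_rotvec(s["orientation"]).as_matrix(); y=M[:,1]; print("yaw",np.degrees(np.arctan2(y[1],y[0])),s["ee_pos"].round(1),s["ft_force"].round(2))
im,d=cams.get_image("wrist"); cv2.imwrite(f"pics/{sys.argv[1]}.png",im[:,:,::-1]); np.save(f"pics/{sys.argv[1]}.npy",d)
E
python3 look.py w1
python3 - <<'E'
from h import *
d=np.load("pics/w1.npy")
for n in ("dish_top_centre","recess","reset_key_top","dish_second_centre"):
    for b in boxes_of("wrist",n)[:2]: print(n,np.round(b["centre"],1),round(b["score"],2),world("wrist",b["centre"],d).round(1))
E
```

```text
t: 3.45
ee_pos: [530.7, -1.9, 282.1]
orientation: [0.412, -3.112, -0.001]
ft_force: [-0.4, 0.1, 0.1]
width: 0.3
grasp_force: 0.0
yaw 105.06574405999902 [530.7  -1.9 282.1] [-0.41  0.1   0.06]
dish_top_centre [114.7 291.8] 0.79 [ 718.6 -225.9   14. ]
dish_top_centre [269.2 223.5] 0.77 [560.2 -48.9  76.1]
recess [370.9 170.7] 0.61 [482.4  40.7  54.9]
dish_second_centre [274.  184.8] 0.69 [521.2 -53.8  66.8]
dish_second_centre [299.1 188.3] 0.56 [523.9 -28.5  31.3]
```

View pics/w1.png

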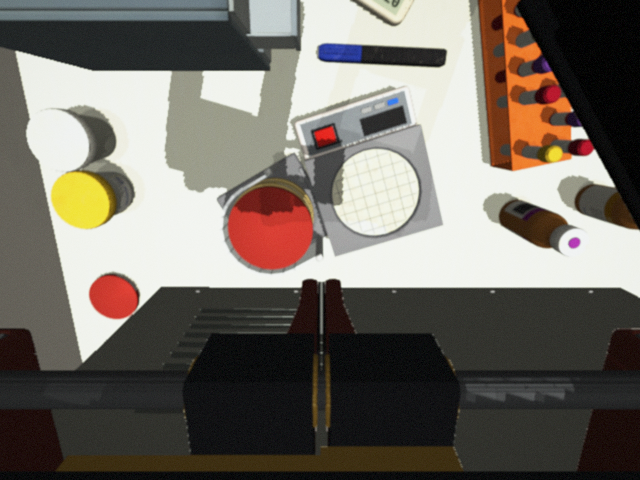

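The wrist view shows the red dish on the stack near (270,227), the recess disc near (377,191) and the red key near (325,135). I'll refine these by fitting.

Run:
```python
from h import *
im=cv2.imread("pics/w1.png"); d=np.load("pics/w1.npy")
h=cv2.cvtColor(im,cv2.COLOR_BGR2HSV).astype(int)
red=(((h[:,:,0]<8)|(h[:,:,0]>172))&(h[:,:,1]>150)&(h[:,:,2]>60)).astype(np.uint8); red[280:]=0
K={}
n,l,st,ce=cv2.connectedComponentsWithStats(cv2.morphologyEx(red,cv2.MORPH_OPEN,np.ones((3,3))))
for k in range(1,n):
    if st[k,4]<150: continue
    pts=np.argwhere(l==k)[:,::-1].astype(np.float32); e=cv2.fitEllipse(cv2.convexHull(pts))
    z=73 if st[k,4]>3000 else 51
    print(st[k],np.round(ce[k],1),np.round(e[0],1),np.round(e[1],1),world("wrist",e[0],d,z=z).round(1),world("wrist",e[0],d).round(1))
    if z==73: D=world("wrist",e[0],d,z=73)
w=((im.min(2)>140)).astype(np.uint8); m=np.zeros_like(w); cv2.circle(m,(377,191),54,1,-1); w&=m
w=cv2.morphologyEx(w,cv2.MORPH_OPEN,np.ones((3,3)))
n,l,st,ce=cv2.connectedComponentsWithStats(cv2.morphologyEx(w,cv2.MORPH_CLOSE,np.ones((5,5))))
k=1+np.argmax(st[1:,4]); pts=np.argwhere(l==k)[:,::-1].astype(np.float32); e=cv2.fitEllipse(cv2.convexHull(pts))
Rw=world("wrist",e[0],d,z=52); print("recess",st[k],e,Rw.round(1),world("wrist",e[0],d).round(1)); v=(Rw-D)[:2]; print(v,np.hypot(*v),np.arctan2(v[1],v[0]))
```

```text
[543  84  18  20 286] [551.3  93.5] [551.1  93.5] [17.2 20.9] [361.8 193.3  51. ] [373.6 166.  101.4]
[315 126  21  21 320] [325. 136.] [325.1 136.3] [20.8 21.9] [461.  -15.3  51. ] [460.9 -15.3  53.4]
[577 140  17  15 208] [584.5 147.1] [584.4 147.2] [15.  17.8] [400.8 249.9  51. ] [407.6 215.2 101.5]
[ 228  187   85   82 5414] [270.1 227.5] [270.1 227.5] [81.1 84.6] [565.1 -47.1  73. ] [564.  -46.9  76.6]
recess [ 326  138  105  107 8222] ((377.614013671875, 191.53726196289062), (105.78483581542969, 107.93487548828125), 40.768768310546875) [501.7  54.8  52. ] [501.4  54.3  54.8]
[-63.43636441 101.92810416] 120.05628158140074 2.127497716745972
```

```bash
python3 -m creep '[0.016,-0.023,-0.02,0, 0.032,-0.046,-0.05,0, 0.032,-0.046,-0.09,0, 0.032,-0.046,-0.125,0, 0.032,-0.046,-0.16,0, 0.032,-0.046,-0.18,0, 0.032,-0.046,-0.195,0, 0.032,-0.046,-0.2,0, 0.032,-0.046,-0.2,0, 0.032,-0.046,-0.2,0]'; python3 look.py w2
```

```text
t: 4.53
ee_pos: [564.3, -47.8, 83.9]
orientation: [-0.412, 3.113, -0.001]
ft_force: [-0.2, -1.7, -0.8]
width: 0.6
grasp_force: 0.0
yaw 105.09595179245431 [564.3 -47.8  83.9] [-0.19 -1.71 -0.82]
```

View pics/w2.png

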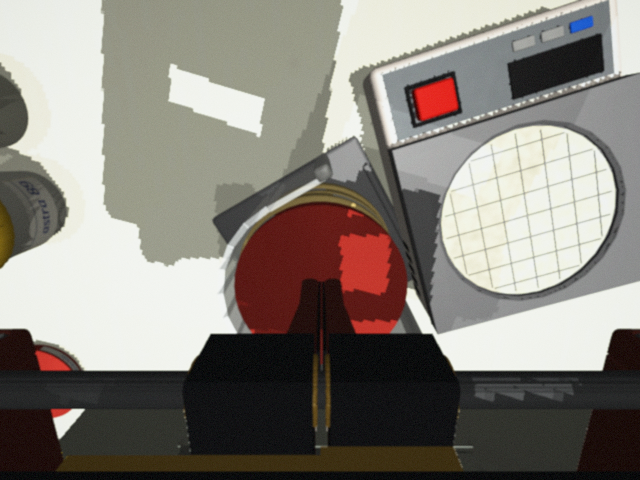

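The fingertips (322,283) are over the middle of the red lid, whose edges are at columns 235 and 408. The recess is at about (529,211) and the key at (436,99).

```bash
python3 - <<'E'
from h import *
im=cv2.imread("pics/w2.png"); d=np.load("pics/w2.npy")
for z in (52,56): print("recess",world("wrist",(529,210.5),d,z=z).round(1))
for p in ((440,211),(618,211),(529,124),(529,297)): print(world("wrist",p,d,z=52 if p[1]!=0 else 56).round(1))
print("key",world("wrist",(436,99),d,z=51).round(1),world("wrist",(436,99),d).round(1))
print("dish",[world("wrist",p,d,z=73).round(1) for p in ((235,285),(408,285),(321.5,288))], world("wrist",(280,240),d))
s=get_obs();print(s["ee_pos"],s["ft_force"].round(2))
E
python3 -m creep '[0,0,-0.003,0, 0,0,-0.006,0, 0,0,-0.008,0, 0,0,-0.008,0, 0,0,-0.008,0]'
```

```text
recess [498.2  52.1  52. ]
recess [498.   49.6  56. ]
[511.    5.7  52. ]
[485.9  98.6  52. ]
[457.1  33.4  52. ]
[545.5  73.6  52. ]
key [458.  -15.8  51. ] [458.1 -16.   51.7]
dish [array([572.2, -90.1,  73. ]), array([549.1,  -4.4,  73. ]), array([562.3, -46.8,  73. ])] [542.35959081 -73.3144647   74.06234646]
[564.5036906  -47.89807199  84.24901662] [ 0.43 -0.17  0.34]
t: 5.0
ee_pos: [563.2, -47.9, 74.7]
orientation: [0.412, -3.114, 0.0]
ft_force: [0.9, -0.3, -0.1]
width: 0.5
grasp_force: 0.0
```

```bash
python3 -m creep '[0,0,-0.0005,0, 0,0,-0.001,0, 0,0,-0.001,0, 0,0,-0.001,0]'; python3 -m creep '[0,0,-0.0004,0, 0,0,-0.0008,0, 0,0,-0.0008,0, 0,0,-0.0008,0]'
```

```text
t: 5.33
ee_pos: [563.4, -47.9, 73.9]
orientation: [-0.412, 3.114, -0.0]
ft_force: [-0.1, 1.0, 2.8]
width: 0.5
grasp_force: 1.7
t: 5.67
ee_pos: [563.4, -47.9, 73.0]
orientation: [-0.412, 3.114, -0.0]
ft_force: [-0.4, -0.3, 4.3]
width: 0.7
grasp_force: 2.5
```

```bash
python3 -m creep '[-0.001,0.0016,0,0, -0.002,0.0032,0,0, -0.003,0.0047,0,0, -0.004,0.0063,0,0, -0.005,0.0079,0,0, -0.006,0.0095,0,0, -0.007,0.0111,0,0, -0.008,0.0126,0,0]'
```

```text
t: 6.33
ee_pos: [555.1, -35.2, 72.9]
orientation: [0.413, -3.114, 0.0]
ft_force: [-0.4, -1.2, 5.9]
width: 0.5
grasp_force: 2.6
```

```bash
cat > dish.py <<'E'
from h import *
from scipy.optimize import least_squares
s=get_obs(); F=[]
im,d=cams.get_image("wrist"); h=cv2.cvtColor(im,cv2.COLOR_RGB2HSV).astype(int)
red=(((h[:,:,0]<8)|(h[:,:,0]>172))&(h[:,:,1]>140)&(h[:,:,2]>40)).astype(np.uint8); red[330:]=0; red[:140]=0
n,l,st,ce=cv2.connectedComponentsWithStats(cv2.morphologyEx(red,cv2.MORPH_OPEN,np.ones((5,5))))
k=1+np.argmax(st[1:,4]); H=cv2.convexHull(np.argwhere(l==k)[:,::-1].astype(np.int32))[:,0]
H=H[(H[:,1]<300)]
z=s["ee_pos"][2]
P=np.array([world("wrist",p,d,z=z)[:2] for p in H])
r=least_squares(lambda c:np.hypot(*(P-c[:2]).T)-44,[*s["ee_pos"][:2]],loss="soft_l1")
print("dish",r.x.round(1),"resid",np.abs(r.fun).mean().round(2),len(P),"tcp",s["ee_pos"].round(1),"dish-tcp",(r.x-s["ee_pos"][:2]).round(1),"F",s["ft_force"].round(1))
for p in ((-25,-12),(-25,12),(-32,0)):
    pass
E
python3 dish.py; python3 -m creep '[0,0,0.0002,0, 0,0,0.0003,0]'
```

```text
dish [553.1 -35.8] resid 0.35 33 tcp [555.1 -35.2  72.9] dish-tcp [-2.  -0.7] F [-0.4 -1.2  5.9]
t: 6.55
ee_pos: [555.0, -35.1, 73.1]
orientation: [0.412, -3.114, -0.0]
ft_force: [0.8, -0.4, 4.1]
width: 0.7
grasp_force: 2.3
```

```bash
python3 -m creep '[-0.0012,0.002,0,0, -0.0025,0.004,0,0, -0.0037,0.006,0,0, -0.005,0.008,0,0, -0.0062,0.01,0,0, -0.0074,0.012,0,0, -0.0086,0.014,0,0, -0.0098,0.016,0,0]'; python3 dish.py
```

```text
t: 7.22
ee_pos: [545.2, -19.0, 73.1]
orientation: [0.412, -3.114, -0.0]
ft_force: [-0.6, -1.4, 4.4]
width: 0.4
grasp_force: 2.3
dish [543.7 -25.1] resid 0.39 33 tcp [545.2 -19.   73.1] dish-tcp [-1.6 -6.1] F [-0.6 -1.4  4.4]
```

```bash
python3 look.py w3
```

```text
yaw 105.08862876846916 [545.  -18.8  73.1] [-0.47 -0.58  5.23]
```

View pics/w3.png

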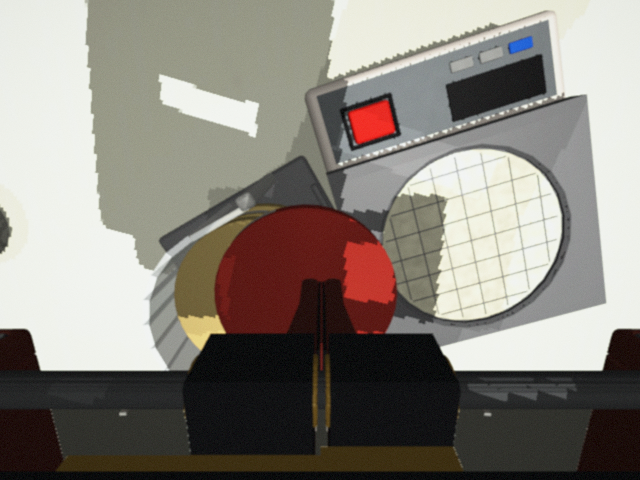

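The picture shows the red dish (columns 215 to 398, centre about 306), so the tips have slipped roughly 7 mm ahead of its centre. The tan stack hasn't moved. I'll set the tips back behind the centre.

```bash
python3 -m creep '[0,0,0.002,0, 0,0,0.004,0, 0.002,-0.006,0.004,0, 0.0035,-0.011,0.004,0, 0.0035,-0.011,0.004,0, 0.0035,-0.011,0.003,0, 0.0035,-0.011,0.002,0, 0.0035,-0.011,0.001,0, 0.0035,-0.011,0.0005,0, 0.0035,-0.011,0.0005,0]'; python3 dish.py; python3 -m creep '[0,0,-0.0003,0, 0,0,-0.0005,0, 0,0,-0.0005,0]'
```

```text
t: 8.15
ee_pos: [548.8, -30.2, 73.7]
orientation: [0.412, -3.114, -0.0]
ft_force: [-1.0, 0.9, 3.7]
width: 0.5
grasp_force: 1.8
dish [544.9 -27. ] resid 0.41 31 tcp [548.8 -30.2  73.7] dish-tcp [-3.9  3.2] F [-1.   0.9  3.7]
t: 8.45
ee_pos: [548.9, -30.2, 73.3]
orientation: [0.412, -3.114, -0.0]
ft_force: [-0.8, -0.0, 4.1]
width: 0.8
grasp_force: 2.3
```

```bash
python3 -m creep '[-0.0008,0.0013,0,0, -0.0016,0.0026,0,0, -0.0024,0.0039,0,0, -0.0032,0.0052,0,0, -0.004,0.0065,0,0, -0.0048,0.0078,0,0, -0.0056,0.0091,0,0, -0.0064,0.0104,0,0, -0.0072,0.0117,0,0, -0.008,0.013,0,0]'; python3 dish.py
```

```text
t: 9.28
ee_pos: [540.8, -17.1, 73.2]
orientation: [0.412, -3.114, 0.0]
ft_force: [-0.7, -2.7, 5.1]
width: 0.6
grasp_force: 2.4
dish [537.4 -18.5] resid 0.44 34 tcp [540.8 -17.1  73.2] dish-tcp [-3.4 -1.4] F [-0.7 -2.7  5.1]
```

```bash
python3 look.py w4
python3 - <<'E'
from h import *
# use pose offsets: w4 = now; w3/w2 poses entered by hand
def wp(uv,z,tcp):
    c=cams.get_calibration("wrist"); K=np.array(c["mtx"]); T=np.eye(4); T[:3,:3]=Ro.from_rotvec(get_obs()["orientation"]).as_matrix(); T[:3,3]=tcp
    M=T@np.array(c["mount"]); w=M[:3,:3]@np.linalg.inv(K)@[*uv,1]; o=M[:3,3]; return (o+w*(z-o[2])/w[2])
def ang(a,b): v=(b-a)[:2]; return np.degrees(np.arctan2(v[1],v[0])).round(1)
t3=[545.1,-18.9,73.1]; t2=[564.4,-47.8,84]
a,b=wp((585,97),56,t3),wp((606,302),56,t3); print("far edge",a.round(1),b.round(1),ang(a,b))
a,b=wp((390,148),56,t2),wp((437,332),56,t2); print("near edge",a.round(1),b.round(1),ang(a,b))
a,b=wp((318,92),44,t3),wp((548,14),44,t3); print("console front",ang(a,b))
a,b=wp((330,172),56,t3),wp((585,97),56,t3); print("stage front",ang(a,b))
print("recess w3",wp((475,234.5),52,t3).round(1))
E
```

```text
yaw 105.0844600456468 [540.7 -17.   73.1] [ 0.18 -1.88  4.53]
far edge [422.3  74.5  56. ] [513.4 133.   56. ] 32.7
near edge [486.4 -31.4  56. ] [578.9  28.   56. ] 32.7
console front 122.6
stage front 121.3
recess w3 [497.1  52.6  52. ]
```

View pics/w4.png

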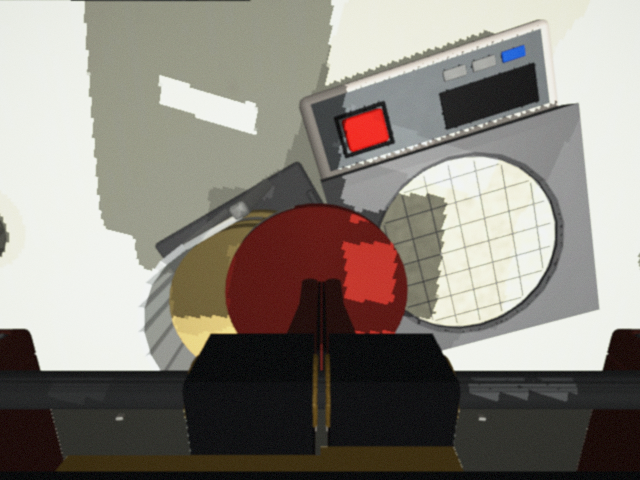

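The dish (columns 226 to 408) has drifted about 4 mm towards the key side and rubs the end of the holder wall near (242,210). I'll set the tips back and steer straight for the recess.

```bash
python3 -m creep '[0,0,0.002,0, 0,0,0.004,0, 0.0005,-0.004,0.004,0, 0.001,-0.008,0.004,0, 0.001,-0.008,0.004,0, 0.001,-0.008,0.003,0, 0.001,-0.008,0.002,0, 0.001,-0.008,0.001,0, 0.001,-0.008,0,0, 0.001,-0.008,0,0]'; python3 dish.py
```

```text
t: 10.22
ee_pos: [541.8, -25.2, 73.2]
orientation: [0.412, -3.114, -0.0]
ft_force: [-0.8, 0.3, 4.7]
width: 0.4
grasp_force: 2.3
dish [539.  -20.5] resid 0.43 33 tcp [541.8 -25.2  73.2] dish-tcp [-2.8  4.7] F [-0.8  0.3  4.7]
```

```bash
python3 -m creep '[-0.0006,0.0013,0,0, -0.0012,0.0026,0,0, -0.0018,0.0039,0,0, -0.0024,0.0052,0,0, -0.003,0.0065,0,0, -0.0036,0.0078,0,0, -0.0042,0.0091,0,0, -0.0048,0.0104,0,0, -0.0054,0.0117,0,0, -0.006,0.013,0,0]'; python3 dish.py
```

```text
t: 11.1
ee_pos: [535.9, -12.1, 73.2]
orientation: [-0.412, 3.114, 0.0]
ft_force: [-0.1, -1.0, 4.3]
width: 0.6
grasp_force: 2.3
dish [533.2 -12.5] resid 0.4 32 tcp [535.9 -12.1  73.2] dish-tcp [-2.7 -0.4] F [-0.1 -1.   4.3]
```

```bash
python3 -m creep '[-0.0007,0.0013,0,0, -0.0014,0.0026,0,0, -0.0021,0.0039,0,0, -0.0028,0.0052,0,0, -0.0035,0.0065,0,0, -0.0042,0.0078,0,0, -0.0049,0.0091,0,0]'; python3 dish.py
```

```text
t: 11.73
ee_pos: [530.9, -2.9, 73.1]
orientation: [0.412, -3.114, -0.0]
ft_force: [0.6, -1.5, 3.0]
width: 0.6
grasp_force: 1.6
dish [528.3  -4.4] resid 0.44 29 tcp [530.9  -2.9  73.1] dish-tcp [-2.6 -1.5] F [ 0.6 -1.5  3. ]
```

```bash
python3 -m creep '[-0.0007,0.0013,-0.0001,0, -0.0014,0.0026,-0.0002,0, -0.0021,0.0039,-0.0003,0, -0.0028,0.0052,-0.0004,0, -0.0035,0.0065,-0.0005,0, -0.0042,0.0078,-0.0006,0, -0.0049,0.0091,-0.0007,0]'; python3 dish.py
```

```text
t: 12.37
ee_pos: [526.3, 6.0, 72.6]
orientation: [-0.412, 3.114, -0.0]
ft_force: [0.0, -1.2, 5.2]
width: 0.4
grasp_force: 2.8
dish [523.7   4.6] resid 0.43 27 tcp [526.3   6.   72.6] dish-tcp [-2.6 -1.4] F [ 0.  -1.2  5.2]
```

```bash
python3 -m creep '[-0.0007,0.0013,0,0, -0.0014,0.0026,0,0, -0.0021,0.0039,0,0, -0.0028,0.0052,0,0, -0.0035,0.0065,0,0]'; python3 dish.py
```

```text
t: 12.83
ee_pos: [522.5, 12.6, 72.5]
orientation: [0.412, -3.114, -0.0]
ft_force: [0.9, 0.2, 4.3]
width: 0.9
grasp_force: 2.0
dish [520.1  11.1] resid 0.36 31 tcp [522.5  12.6  72.5] dish-tcp [-2.4 -1.5] F [0.9 0.2 4.3]
```

```bash
python3 -m creep '[-0.0007,0.0013,-0.0001,0, -0.0014,0.0026,-0.0001,0, -0.0021,0.0039,-0.0002,0, -0.0028,0.0052,-0.0002,0, -0.0035,0.0065,-0.0003,0]'; python3 dish.py
```

```text
t: 13.3
ee_pos: [519.0, 19.0, 72.2]
orientation: [0.412, -3.114, 0.0]
ft_force: [-0.2, -1.3, 4.3]
width: 0.6
grasp_force: 2.5
dish [516.6  17.5] resid 0.44 32 tcp [519.   19.   72.2] dish-tcp [-2.4 -1.6] F [-0.2 -1.3  4.3]
```

```bash
python3 -m creep '[-0.0007,0.0013,-0.0001,0, -0.0014,0.0026,-0.0002,0, -0.0021,0.0039,-0.0003,0, -0.0028,0.0052,-0.0004,0, -0.0035,0.0065,-0.0005,0]'; python3 dish.py
```

```text
t: 13.77
ee_pos: [515.9, 25.5, 71.9]
orientation: [-0.412, 3.114, -0.0]
ft_force: [1.2, -0.5, 5.9]
width: 0.4
grasp_force: 3.2
dish [513.5  24. ] resid 0.34 28 tcp [515.9  25.5  71.9] dish-tcp [-2.4 -1.5] F [ 1.2 -0.5  5.9]
```

```bash
python3 -m creep '[-0.0007,0.0013,0.0001,0, -0.0014,0.0026,0.0002,0, -0.0021,0.0039,0.0002,0, -0.0028,0.0052,0.0001,0, -0.0035,0.0065,0,0]'; python3 dish.py
```

```text
t: 14.23
ee_pos: [512.2, 32.0, 71.8]
orientation: [-0.412, 3.114, -0.0]
ft_force: [-0.0, -1.0, 6.7]
width: 0.4
grasp_force: 3.2
dish [510.   30.4] resid 0.4 34 tcp [512.2  32.   71.8] dish-tcp [-2.2 -1.7] F [-0.  -1.   6.7]
```

```bash
python3 -m creep '[0,0,0.0003,0, 0,0,0.0004,0, -0.0007,0.0013,0.0004,0, -0.0014,0.0026,0.0004,0, -0.0021,0.0039,0.0004,0]'; python3 dish.py
```

```text
t: 14.7
ee_pos: [509.6, 36.0, 71.8]
orientation: [0.412, -3.114, -0.0]
ft_force: [0.3, -0.8, 0.7]
width: 0.4
grasp_force: 0.5
dish [507.2  34.2] resid 0.46 31 tcp [509.6  36.   71.8] dish-tcp [-2.4 -1.7] F [ 0.3 -0.8  0.7]
```

```bash
python3 -m creep '[0,0,-0.0003,0, 0,0,-0.0006,0, 0,0,-0.0006,0]';  python3 -m creep '[-0.0006,0.0013,0,0, -0.0013,0.0026,0,0, -0.002,0.0039,0,0, -0.0026,0.0052,0,0]'; python3 dish.py
```

```text
t: 15.0
ee_pos: [509.7, 35.9, 71.3]
orientation: [0.412, -3.114, -0.0]
ft_force: [-1.6, 0.1, 1.8]
width: 0.8
grasp_force: 1.0
t: 15.33
ee_pos: [507.3, 41.2, 71.4]
orientation: [0.412, -3.114, 0.0]
ft_force: [0.3, -0.0, -0.1]
width: 0.8
grasp_force: 0.0
dish [505.9  36.7] resid 0.43 31 tcp [507.3  41.2  71.4] dish-tcp [-1.4 -4.4] F [ 0.3 -0.  -0.1]
```

```bash
python3 -m creep '[0.001,-0.003,0.001,0, 0.002,-0.006,0.001,0, 0.002,-0.006,0,0, 0.002,-0.006,-0.0006,0, 0.002,-0.006,-0.0006,0, 0.002,-0.006,-0.0006,0]';  python3 dish.py
```

```text
t: 15.88
ee_pos: [509.8, 34.9, 71.1]
orientation: [-0.412, 3.114, -0.0]
ft_force: [-0.2, -0.7, 3.5]
width: 0.2
grasp_force: 1.6
dish [506.1  36.7] resid 0.42 33 tcp [509.8  34.9  71.1] dish-tcp [-3.7  1.8] F [-0.2 -0.7  3.5]
```

```bash
python3 -m creep '[-0.0006,0.0013,-0.0002,0, -0.0013,0.0026,-0.0004,0, -0.0019,0.0039,-0.0006,0, -0.0025,0.0052,-0.0008,0]'; python3 dish.py
```

```text
t: 16.27
ee_pos: [507.5, 40.5, 70.5]
orientation: [-0.412, 3.113, -0.0]
ft_force: [0.6, -1.7, 7.2]
width: 0.2
grasp_force: 3.5
dish [503.7  42.4] resid 0.4 31 tcp [507.5  40.5  70.5] dish-tcp [-3.8  2. ] F [ 0.6 -1.7  7.2]
```

```bash
python3 -m creep '[0,0,0.0004,0, -0.0006,0.0013,0.0004,0, -0.0013,0.0026,0.0003,0, -0.0019,0.0036,0.0003,0, -0.0025,0.0046,0.0003,0]'; python3 dish.py
```

```text
t: 16.73
ee_pos: [504.0, 45.0, 70.2]
orientation: [0.412, -3.114, -0.0]
ft_force: [-0.2, -0.1, 1.0]
width: 0.6
grasp_force: 0.5
dish [500.3  46.8] resid 0.4 34 tcp [504.   45.   70.2] dish-tcp [-3.7  1.9] F [-0.2 -0.1  1. ]
```

```bash
python3 -m creep '[0,0,-0.0004,0, -0.0004,0.001,-0.0007,0, -0.0008,0.002,-0.0009,0, -0.0012,0.003,-0.0011,0]'; python3 dish.py
```

```text
t: 17.12
ee_pos: [503.0, 47.9, 69.1]
orientation: [0.412, -3.114, -0.0]
ft_force: [-0.6, 0.9, -1.1]
width: 0.6
grasp_force: 0.0
dish [500.   48.1] resid 0.38 32 tcp [503.   47.9  69.1] dish-tcp [-2.9  0.2] F [-0.6  0.9 -1.1]
```

```bash
python3 -m creep '[0,0,0.01,0, 0,0,0.03,0, 0,0,0.06,0, 0,0,0.08,0, 0,0,0.08,0]' >/dev/null; python3 look.py w5
python3 - <<'E'
from h import *
im=cv2.imread("pics/w5.png"); d=np.load("pics/w5.npy")
h=cv2.cvtColor(im,cv2.COLOR_BGR2HSV).astype(int)
red=(((h[:,:,0]<8)|(h[:,:,0]>172))&(h[:,:,1]>140)&(h[:,:,2]>40)).astype(np.uint8); red[320:]=0
n,l,st,ce=cv2.connectedComponentsWithStats(cv2.morphologyEx(red,cv2.MORPH_OPEN,np.ones((5,5))))
k=1+np.argmax(st[1:,4]); print(st[k])
m=cv2.erode((l==k).astype(np.uint8),np.ones((7,7)))
vu=np.argwhere(m); 
P=np.array([world("wrist",(u,v),d,win=0) for v,u in vu[::23] if d[v,u]>0]); P=P[(P[:,2]>60)&(P[:,2]<80)]
A=np.c_[P[:,:2]-[500,50],np.ones(len(P))]; c=np.linalg.lstsq(A,P[:,2],rcond=None)[0]; print("lid plane slopes mm/m",(c[:2]*1e3).round(1),"z",c[2].round(2),len(P))
# stage reference height
for uv in ((600,330),):
    pass
E
```

```text
yaw 105.08168391420202 [505.8  48.  153.5] [0.9  0.26 0.74]
[  259   177   124   115 11126]
lid plane slopes mm/m [-4.7 -1.4] z 65.78 419
```

View pics/w5.png

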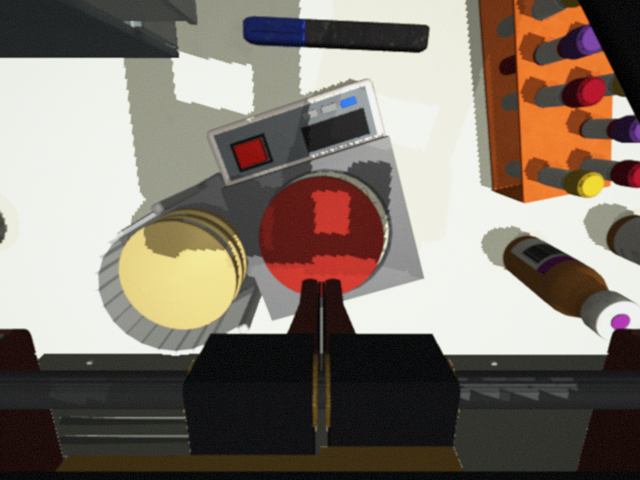

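The red dish sits flat in the recess (about (322,235), tilt under 0.3°), and the tan stack is still in its holder. Next is the key, red at (251,153).

Run:
```python
from h import *
d=np.load("pics/w5.npy")
print("key",world("wrist",(251,153),d,z=51).round(1),world("wrist",(251,153),d).round(1)," tan",world("wrist",(182,269),d,z=58).round(1),get_obs()["ee_pos"].round(1))
```

```text
key [455.6 -14.6  51. ] [455.7 -14.9  49.4]  tan [551.1 -45.9  58. ] [504.8  47.9 151.7]
```

```bash
cat > stack.py <<'E'
from h import *
from scipy.optimize import least_squares
s=get_obs(); im,d=cams.get_image("wrist"); print("tcp",s["ee_pos"].round(1))
cv2.imwrite("pics/w6.png",im[:,:,::-1])
v,u=np.nonzero(d>0); C=cams.get_calibration("wrist"); T=np.eye(4);T[:3,:3]=Ro.from_rotvec(s["orientation"]).as_matrix();T[:3,3]=s["ee_pos"];M=T@np.array(C["mount"])
p=np.linalg.inv(np.array(C["mtx"]))@np.array([u,v,np.ones_like(u)])*d[v,u]; P=(M[:3,:3]@p).T+M[:3,3]
h=cv2.cvtColor(im,cv2.COLOR_RGB2HSV).astype(int)[v,u]
red=((h[:,0]<8)|(h[:,0]>172))&(h[:,1]>140); tan=(h[:,0]>12)&(h[:,0]<32)&(h[:,1]>50)
def fit(sel,nm):
    q=P[sel]; zt=np.median(q[:,2]); q=q[abs(q[:,2]-zt)<4]; H=cv2.convexHull(q[:,:2].astype(np.float32))[:,0]
    r=least_squares(lambda c:np.hypot(*(H-c[:2]).T)-c[2],[*q[:,:2].mean(0),44],loss="soft_l1"); print(nm,r.x.round(1),"z",zt.round(1),len(q))
near=lambda c,R:np.hypot(P[:,0]-c[0],P[:,1]-c[1])<R
fit(red&near((498,52),60)&(P[:,2]>58)&(P[:,2]<75),"red"); fit(tan&near((558,-47),60)&(P[:,2]>50)&(P[:,2]<66),"tan"); fit(red&near((457,-15),20)&(P[:,2]>45)&(P[:,2]<57),"key")
E
python3 -m creep '[0,0,0,0]' ; python3 stack.py
```

```text
t: 17.72
ee_pos: [503.1, 47.8, 149.5]
orientation: [-0.412, 3.114, -0.0]
ft_force: [0.3, -0.8, -0.5]
width: 0.4
grasp_force: 0.0
tcp [503.1  47.8 149.5]
red [500.9  47.9  44. ] z 67.6 10950
tan [562.  -49.7  45.3] z 58.1 10350
key [457.1 -15.7  11.4] z 50.8 670
```

```bash
python3 -m creep '[-0.02,-0.028,0,0, -0.0456,-0.0635,0,0, -0.0456,-0.0635,-0.02,0, -0.0456,-0.0635,-0.045,0, -0.0456,-0.0635,-0.07,0, -0.0456,-0.0635,-0.085,0, -0.0456,-0.0635,-0.092,0, -0.0456,-0.0635,-0.094,0, -0.0456,-0.0635,-0.094,0, -0.0456,-0.0635,-0.094,0]'
```

```text
t: 18.6
ee_pos: [457.9, -15.6, 55.6]
orientation: [-0.413, 3.114, -0.0]
ft_force: [-0.4, 0.3, 0.1]
width: 0.5
grasp_force: 0.0
```

```bash
python3 look.py w7
```

```text
yaw 105.09238818051818 [457.9 -15.6  55.6] [-0.38  0.28  0.1 ]
```

View pics/w7.png

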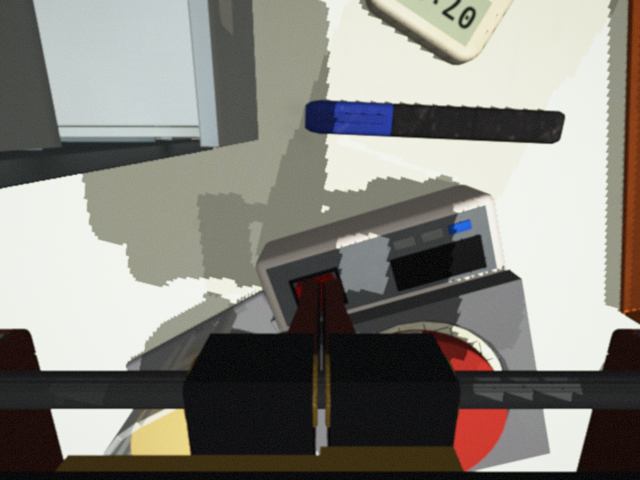

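The fingertips (322,282) are over the red key (about (320,288)). I'll press straight down.

```bash
python3 -m creep '[0,0,-0.002,0, 0,0,-0.004,0, 0,0,-0.005,0, 0,0,-0.006,0, 0,0,-0.007,0, 0,0,-0.008,0, 0,0,-0.008,0, 0,0,-0.008,0]'
```

```text
t: 19.32
ee_pos: [458.1, -15.7, 47.5]
orientation: [-0.412, 3.114, -0.0]
ft_force: [1.3, 0.8, 4.3]
width: 0.5
grasp_force: 2.3
```

```bash
python3 -m creep '[0,0,-0.0005,0, 0,0,-0.001,0, 0,0,-0.0012,0, 0,0,-0.0012,0, 0,0,-0.0012,0]'
```

```text
t: 19.73
ee_pos: [458.2, -15.7, 47.0]
orientation: [-0.412, 3.113, -0.0]
ft_force: [-2.2, 0.6, 16.4]
width: 0.5
grasp_force: 8.4
```

The key has bottomed out (z 47.0, 16 N). Releasing and backing off.

```bash
python3 -m creep '[0,0,0.004,0, 0,0,0.01,0, 0,0,0.03,0, 0,0,0.06,0, 0.01,0.015,0.1,0, 0.03,0.04,0.14,0, 0.045,0.063,0.18,0, 0.045,0.063,0.2,0, 0.045,0.063,0.2,0, 0.045,0.063,0.2,0]'; python3 stack.py
```

```text
t: 20.57
ee_pos: [503.4, 47.8, 247.7]
orientation: [-0.414, 3.111, -0.001]
ft_force: [0.0, 0.3, -0.5]
width: 0.5
grasp_force: 0.0
tcp [503.4  47.8 247.7]
red [500.6  47.7  43.7] z 67.6 6448
tan [561.3 -49.6  45.1] z 58.1 5926
key [456.8 -15.4  11. ] z 50.9 362
```

```bash
python3 -c "
from workcell import ticket
print(ticket.close_job())"
```

```text
the job is handed in; nothing more can be done
None
```

The red dish lies flat in the counter's recess, the reset key was pressed fully down and came back up, the three tan dishes stayed in the holder, and I handed the job in at about 21 s; the force on the lid briefly read about 7 N during the slide.

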